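# Swing the dispenser arm over the right bottle and start it

### The arm

A 6-joint arm with a two-finger parallel gripper is mounted at the origin on the work surface. World frame = base frame: x ahead of the robot, y to its left, z up, the work surface at z = 0. Lengths are in mm, angles in rad, forces in N, time in s.
With the tool pointing down it reaches from about 350 to 975 mm from the base axis. Payload 7.1 kg.
Tool frame: the origin (TCP) lies at the very end of the fingers, on their centre line; the grasp point (between the pads) lies 19 mm behind it (ctrl.grasp_offset is the distance from the TCP to the grasp point, in mm); z points along the fingers, y is the line along which they close (so a half turn about z gives the same grasp; the last joint's range is limited). The gripper opens to 88 mm and grips with 3 to 60 N. Pads are 20 mm wide; open, the fingers measure 115 mm over their backs; the gripper's body (75 mm by 178 mm) begins 61 mm behind the grasp point.
Start: joints at [1.129, 0.423, 1.63, -0, 1.089, -0.019], TCP at [256.415, 569.962, 222.675] pointing down, gripper open.
Joint ranges: [-3, 3], [-0.9, 2.11], [0.09, 2.58], [-1.31, 4.45], [0.11, 2.69], [-2.54, 2.54]. Speed limits (rad/s): [2.39, 2.39, 3.01, 3.14, 3.14, 3.14].

### API

Orientations are given as a rotation vector (axis times angle).
In Python, from workcell import ctrl, viewer, ticket, models gives the robot as it stands.
- The arm moves only by the tool play_rows, never from a script. Its arguments are lists of equal length, an entry for each row: "dp": the shift along the world's x, y, z in mm, a list of three; "yaw": the turn about the world's z in degrees. In form: {"dp": [[tx, ty, tz], ...], "yaw": [yaw, ...]}. A call has 1 to 8 rows; each row shifts and turns the commanded pose from where the row before left it; what a row does not reach is not made up. A row lasts 1/12 s, in which the tool goes at most 41.7 mm and 7.16 degrees, less where a joint would pass 70% of its speed; a pose out of reach is approached as far as the arm can. A call is refused whole if a number of a shift passes 41.7 or a number of a turn 7.16, either way. A call with a gripper value outside its range is refused whole. "gripper" is the closure, from 0 (fully open) to 1 (shut), set as the call begins (left out, the last holds). The fingers move at their own pace and stop on an object; the grip force is fixed at half the most. Time passes only in rows, so rows that do not move let the fingers close. It gives the time, the measured TCP pose, the force, the opening and the grip force at its end, in the units of the state.
- ctrl.get_obs(): the state, without advancing time (a new reading comes with each control period).
- viewer.get_image(name): name is "side" or "top" or "wrist"; returns a dict with "pixels" (400x640x3 uint8, red, green, blue), "range_z" (400x640 float32, mm along the optical axis (not along the pixel's ray), 0 where there is no reading), "fx", "fy", "cx", "cy" (pixels), "dist_coeffs" ([k1, k2, p1, p2, k3] as OpenCV has them; the pictures are not rectified), "T" (4x4, takes a point from camera to world coordinates); the wrist camera has in their place "hand_eye" (4x4, takes a point from camera to tool coordinates, whose origin is the TCP and whose axes are the flange's). Camera axes: x right, y up, looking along -z (the intrinsics and any distortion apply to the point x, -y, -z); pixel columns grow to the right and rows downward; lengths in mm; the calibration is good to about 2 mm. A picture is of the moment at which its call begins: read the wrist's pose just before it.
- ticket.close_job(): hands the job in; it is judged then, once.
Trained networks look in a picture, given as the dict that the camera call returned (one of the last four; its "shot" number tells which), for a name from the list of things; names that differ only in an ending like _2 or _b are one class to them, and where a whole thing is asked for, a point or a joint stands for the part that bears it (a point fixed in the world has none). Each returns a list of dicts, best first, with "conf" (0 to 1); they miss things now and then, are a little off and sometimes report something else, mostly with a low value. They report only what shows in the picture. A call takes as long as a camera call. They do not tell look-alikes from the thing itself.
- models.look_for(picture, name): "bbox" ([centre column, centre row, width, height] in pixels, round what is visible of it).
- models.landmark_of(picture, name): "location" ([column, row] in pixels: a listed point, or the origin of a listed thing).
The state is a dict: "t": time; "qpos": joint angles; "qvel": joint speeds; "joint_torque": joint torques, N m; "ee_pos": TCP position; "orientation": TCP orientation; "ft_force": force on the tool from outside, world axes, zero at the start; "moment": the same for the moment, N m; "width": finger opening in mm; "grasp_force": force on a finger pad.
Only numpy, scipy, OpenCV 4.12 (cv2) and the standard library are available. Lean on these libraries where they do the work, as an engineer would, in place of code of your own. Each camera call takes 0.05 s, during which the arm holds its last target. There are 200 camera calls.

### The job

With a fingertip, push the dispenser's blue swing arm round, without gripping it, until its outlet is centred over the mouth of the bottle with the orange collar; then press the green start button fully down and let it spring back up. Leave the bottles and everything else standing where they are.

Things in the scene. Friction and masses are not known exactly. Their poses are not given: they have to be found in the camera images.
- station: Bench dispenser, fixed; origin on the arm's pivot axis at table level. Plate 6 mm thick, 340 mm wide, from 180 mm on its -x side to 70 mm on +x; white housing 85 x 100 mm, 120 mm tall, at the pivot. Four bottles stand on the plate, 150 mm from the pivot on the -x side, at swings of about -1.13, -0.52, 0.52, 1.13 rad; which is where varies.
- swing_arm (a joint): Swing of the dispenser's blue arm about the vertical pivot, rad, from -1.45 to 1.45 (end stops). At 0 the arm points along the station's -x; positive turns it counter-clockwise seen from above (towards the station's -y). Plain friction of about 0.22 N m (about 2 N at 110 mm from the pivot); no spring: the arm stays where it is left and does not coast.
- push_point (a point): Centre of the blue swing arm's bar, 110 mm from the pivot, 147 mm above the table: push its flat side here. Bar 12 mm wide, 30 mm tall (15 mm above and below), running from the grey hub at the pivot (radius 21 mm, top at 172 mm) out to 165 mm. The point's x runs along the arm towards the pivot, y across, z up.
- outlet (a point): Lower end of the steel nozzle (8 mm diameter) under the arm, 150 mm from the pivot, 106 mm above the table, 15 mm above the bottle mouths.
- start_box: White control box, 110 x 110 x 35 mm, fixed on the table to the left or right of the dispenser; origin at the centre of its underside.
- start_button_top (a point): Centre of the top face of the round green start button (radius 18 mm) on the control box, 57 mm above the table when up.
- start_button (a joint): Travel of the green start button, m: 0 up, 0.006 fully down; springs back. Fully down takes about 4 N.
- tip_box: Loose clear box of pipette tips with a blue top, 122 x 87 x 54 mm (on the other side of the dispenser from the control box); origin at the centre of its underside. A bystander.
- jar_yellow: Loose white jar with yellow lid, 72 mm diameter, 125 mm tall; origin under its centre. A bystander.
- bottle_amber: Loose amber bottle with blue cap, 64 mm diameter, 140 mm tall; origin under its centre. A bystander.
- marker: Loose white marker pen with red cap, 133 mm long, 14 mm thick, lying on the table; origin at about its middle, on the underside, x along the pen. A bystander.
- bottle_orange: Loose open glass bottle, neck collar orange (the one to be filled): 56 mm diameter, collar 58 mm, 85 mm tall, mouth 38 mm wide inside; about 120 g; stands on the 6 mm plate, upright. Origin at the centre of its underside.
- bottle_blue: Loose open glass bottle, neck collar blue (not the one to be filled): 56 mm diameter, collar 58 mm, 85 mm tall, mouth 38 mm wide inside; about 120 g; stands on the 6 mm plate, upright. Origin at the centre of its underside.
- bottle_green: Loose open glass bottle, neck collar green (not the one to be filled): 56 mm diameter, collar 58 mm, 85 mm tall, mouth 38 mm wide inside; about 120 g; stands on the 6 mm plate, upright. Origin at the centre of its underside.
- bottle_white: Loose open glass bottle, neck collar white (not the one to be filled): 56 mm diameter, collar 58 mm, 85 mm tall, mouth 38 mm wide inside; about 120 g; stands on the 6 mm plate, upright. Origin at the centre of its underside.
Things that resemble listed ones, but are neither listed nor needed, are in the scene too. Leave any red look-alike of the bottle_green alone. Leave any pink look-alike of the bottle_orange alone.

How it is judged:
By the outcome, as a careful person would: the job done as asked, in the order asked, and still so for the second after the job is handed in, with the robot touching nothing.
It also fails if it takes over 51 s, if anything falls off the work surface, if the arm or the gripper's body presses on something with over 40 N, if the wrist force passes 120 N, or if a joint passes its speed limit or range.

## Working session

There is one attempt and no reset: what is moved stays moved. The work goes in short steps, Python scripts to look and compute and a tool call to move; the robot and the scene stay as the last step left them, time stands still between calls to the robot, and variables do not carry over. Pictures are saved under pics/ and viewed, at most 10 in all, crops included, and the job is handed in when it is done.

Besides the shell and the picture viewer there is one more tool, called after "Request:" by a JSON object that holds its "method" and its "body", one argument or row to a line. play_rows: Moves the arm, as the interface text tells. Its arguments: {"type":"object","properties":{"dp":{"type":"array"},"yaw":{"type":"array"},"gripper":{"type":"number"}},"required":["dp","yaw"]}

```bash
mkdir -p pics; cat > h.py <<'E'
import numpy as np, cv2
from workcell import ctrl, viewer, ticket, models
from scipy.spatial.transform import Rotation as R
def shot(n):
    o=ctrl.get_obs(); p=viewer.get_image(n)
    if 'T' not in p:
        T=np.eye(4);T[:3,:3]=R.from_rotvec(o['orientation']).as_matrix();T[:3,3]=o['ee_pos'];p['Tw']=T@np.array(p['hand_eye'])
    else: p['Tw']=np.array(p['T'])
    return p
def ray(p,uv):
    K=np.array([[p['fx'],0,p['cx']],[0,p['fy'],p['cy']],[0,0,1.]])
    q=cv2.undistortPoints(np.array(uv,float).reshape(-1,1,2),K,np.array(p['dist_coeffs'],float)).reshape(-1,2)
    d=np.c_[q[:,0],-q[:,1],-np.ones(len(q))]
    return d
def atz(p,uv,z):
    d=ray(p,uv)@p['Tw'][:3,:3].T; c=p['Tw'][:3,3]
    return c+d*((z-c[2])/d[:,2])[:,None]
def atdepth(p,uv):
    uv=np.array(uv,float).reshape(-1,2); i=np.round(uv).astype(int)
    z=p['range_z'][i[:,1],i[:,0]]
    return (ray(p,uv)*z[:,None])@p['Tw'][:3,:3].T+p['Tw'][:3,3]
def save(p,f,crop=None,s=1):
    a=p['pixels'][...,::-1]
    if crop: a=a[crop[1]:crop[3],crop[0]:crop[2]]
    cv2.imwrite('pics/'+f,cv2.resize(a,None,fx=s,fy=s,interpolation=cv2.INTER_CUBIC))
E
python3 - <<'E'
from h import *
p=shot('top'); save(p,'top.png',s=1.25)
Z=dict(push_point=147,outlet=106,start_button_top=57,station=0,start_box=0,tip_box=0,jar_yellow=0,bottle_amber=0,marker=0,bottle_orange=6,bottle_blue=6,bottle_green=6,bottle_white=6)
for n,z in Z.items():
    for l in models.landmark_of(p,n)[:2]: print(n,np.round(l['conf'],2),np.round(l['location']),atz(p,l['location'],z).round(0)[0])
q=shot('side'); save(q,'side.png',s=1.25)
print(p['Tw'].round(2), ctrl.get_obs()['t'])
E
```

```text
outlet 0.64 [334. 210.] [485. -20. 106.]
outlet 0.18 [344. 204.] [500. -46. 106.]
start_button_top 0.59 [471. 205.] [ 496. -402.   57.]
station 0.61 [314. 168.] [628.  37.   0.]
start_box 0.71 [462. 211.] [ 486. -392.    0.]
tip_box 0.85 [186. 224.] [469. 421.   0.]
tip_box 0.58 [335. 210.] [500. -22.   0.]
jar_yellow 0.95 [461. 155.] [ 657. -404.    0.]
jar_yellow 0.34 [345. 206.] [511. -54.   0.]
bottle_amber 0.85 [188. 161.] [662. 422.   0.]
marker 0.64 [223. 151.] [691. 317.   0.]
bottle_orange 0.74 [295. 218.] [477.  96.   6.]
bottle_orange 0.65 [330. 267.] [333.  -3.   6.]
bottle_blue 0.71 [364. 180.] [ 586. -110.    6.]
bottle_green 0.79 [233. 197.] [546. 280.   6.]
bottle_green 0.74 [270. 201.] [531. 169.   6.]
bottle_white 0.71 [341. 205.] [513. -41.   6.]
[[-2.00000e-02  9.90000e-01 -1.70000e-01  3.34190e+02]
 [-1.00000e+00 -3.00000e-02 -3.00000e-02 -1.86900e+01]
 [-4.00000e-02  1.70000e-01  9.90000e-01  1.12803e+03]
 [ 0.00000e+00  0.00000e+00  0.00000e+00  1.00000e+00]] 0.75
```

View pics/top.png

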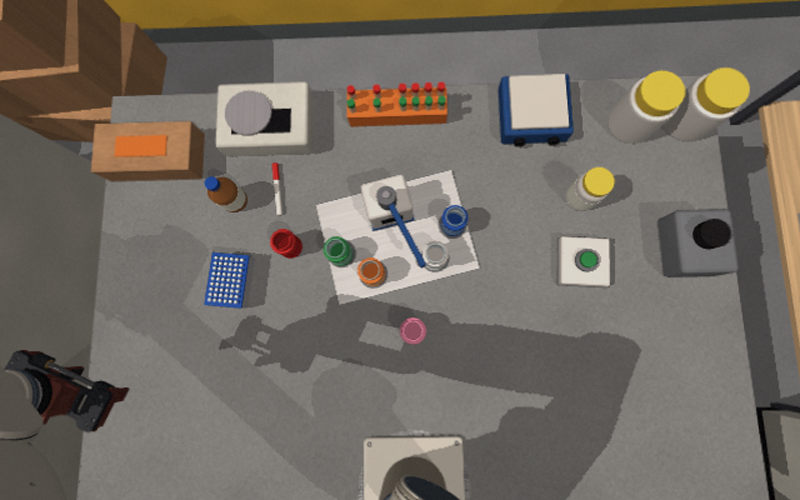

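View pics/side.png

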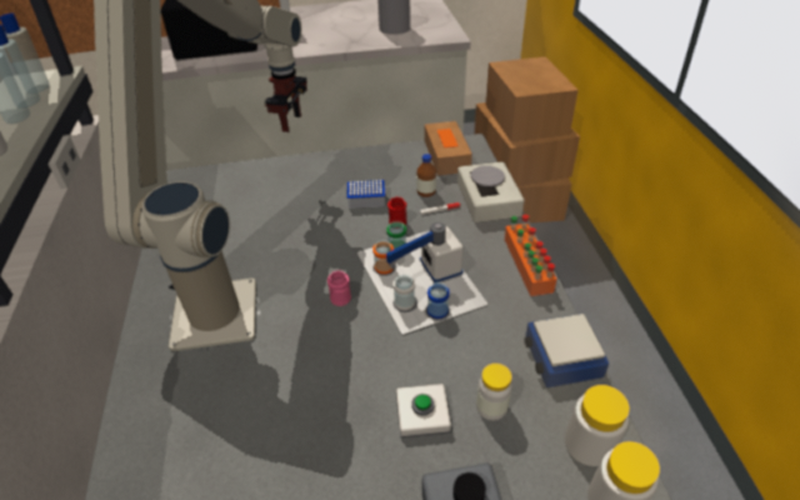

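The orange-collar bottle is on the plate at view px (371,271). The pink look-alike is off the plate at (413,330), and the red one, also off the plate, is at (286,243). The blue arm runs from the hub (386,196) to its tip at (421,265), near the white bottle. The button is at (588,260). I'll fit the geometry and confirm with a crop.

```bash
cat > fit.py <<'E'
from h import *
from scipy.optimize import least_squares
def blob(p,uv,h,r=16,smin=110,vmin=40):
    hsv=cv2.cvtColor(p['pixels'],cv2.COLOR_RGB2HSV).astype(int)
    d=np.abs(hsv[...,0]-h);d=np.minimum(d,180-d)
    m=((d<9)&(hsv[...,1]>smin)&(hsv[...,2]>vmin)); v,u=np.nonzero(m)
    k=np.hypot(u-uv[0],v-uv[1])<r
    return np.c_[u[k],v[k]]
def mid(b):
    return np.array(cv2.minEnclosingCircle(b.astype(np.float32))[0])
E
python3 - <<'E'
from fit import *
p=shot('top'); save(p,'crop.png',(240,120,400,280),3.7)
c={}
for n,uv,h in [('orange',(297,215),11),('blue',(363,175),108),('green',(270,199),70),('btn',(470,207),70)]:
    b=blob(p,uv,h); w=atdepth(p,b); z=57 if n=='btn' else 91
    k=w[:,2]>z-8
    print(n,len(b),k.sum(),np.median(w[:,2]).round(),w[:,2].max().round())
    c[n]=atz(p,mid(b[k] if k.sum()>8 else b),z)[0]; print(c[n].round(1))
b=blob(p,(322,182),108,34); w=atdepth(p,b);k=(w[:,2]>140)&(w[:,2]<175); w=w[k]
top=w[w[:,2]>155]; print('bar',len(b),len(top)); l=cv2.fitLine(top[:,:2].astype(np.float32),cv2.DIST_HUBER,0,.01,.01).ravel();print(l)
hub=atdepth(p,[[309,157]]);print('hub',hub, atz(p,[[309,157]],172))
v,u=np.mgrid[140:175,290:330];W=atdepth(p,np.c_[u.ravel(),v.ravel()]);H=W[(W[:,2]>167)&(W[:,2]<180)];print('hubpts',len(H),H.mean(0),H.min(0),H.max(0))
E
```

```text
orange 321 57 53.0 97.0
[472.6  85.1  91. ]
blue 236 33 77.0 97.0
[ 586.7 -102.8   91. ]
green 195 20 77.0 90.0
[520.8 159.9  91. ]
btn 131 131 58.0 1128.0
[ 490.1 -398.3   57. ]
bar 270 226
[8.9325815e-01 4.4954401e-01 5.3469470e+02 1.9873710e+00]
hub [[613.23981701  40.89700327 174.08637537]] [[613.85012662  41.0273223  172.        ]]
hubpts 176 [616.96711868  43.38925636 170.76054886] [598.62720516  23.07587382 167.01520744] [636.55634858  62.11170923 176.63040964]
```

View pics/crop.png

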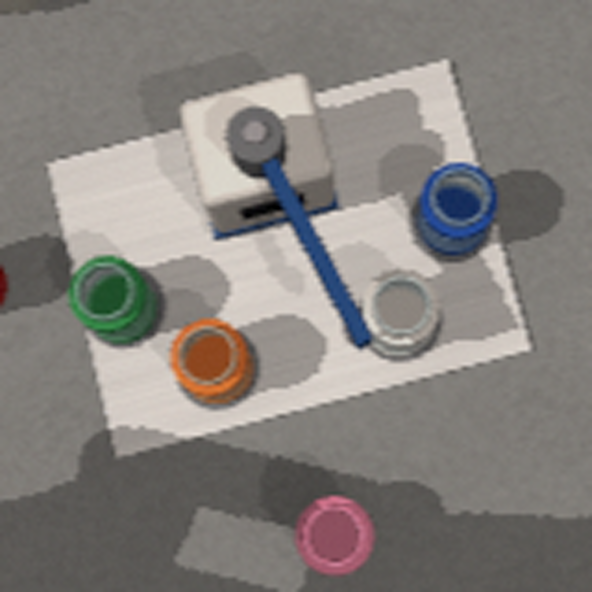

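The crop confirms it: orange mouth at crop px (208,354), on the plate between green (107,293) and the arm. Pink (335,535) is off the plate.

```bash
python3 - <<'E'
from fit import *
p=shot('top')
uv=np.array([[107,293],[208,354],[402,302],[458,198]])/3.7+[240,120]
m=atz(p,uv,91)[:,:2]; print(m.round(1))
f=lambda s:np.concatenate([np.hypot(*(m-s).T)-150,(s-[616,42])*.7])
s=least_squares(f,[616,42]).x; print('pivot',s,np.hypot(*(m-s).T))
a=np.degrees(np.arctan2(*(m-s).T[::-1]))%360; print('angles',a)
t=atz(p,np.array([[363,340]])/3.7+[240,120],162)[0,:2]; print('arm tip',t,np.degrees(np.arctan2(*(t-s)[::-1]))%360,np.hypot(*(t-s)))
o=ctrl.get_obs();print(R.from_rotvec(o['orientation']).as_matrix().round(2),o['width'],o['t'],o['ee_pos'])
E
```

```text
[[ 520.7  158.4]
 [ 473.    83.5]
 [ 508.2  -60.5]
 [ 585.8 -104.7]]
pivot [616.72126878  42.44303202] [150.60176621 149.44753756 149.61099479 150.37037382]
angles [129.62648558 164.06653062 223.48341051 258.11572672]
arm tip [470.54994579 -30.13725266] 206.40635528541608 163.19912189881697
[[-0.91  0.41  0.  ]
 [ 0.41  0.91  0.  ]
 [-0.    0.   -1.  ]] 88.14381889624029 0.85 [256.42202145 569.98060988 222.7007858 ]
```

Request:
{"method": "play_rows", "body": {
  "dp": [
    [15.6, -34, 0],
    [15.6, -34, 0],
    [15.6, -34, 0],
    [15.6, -34, 0],
    [15.6, -34, 0],
    [15.6, -34, 0],
    [15.6, -34, 0],
    [15.6, -34, 0]
  ],
  "yaw": [-2.2, -2.2, -2.2, -2.2, -2.2, -2.2, -2.2, -2.2],
  "gripper": 1
}}

```text
t: 1.52
ee_pos: [381.7, 296.4, 222.9]
orientation: [1.124, 2.933, 0.001]
ft_force: [0.8, -0.6, -0.6]
width: 38.0
grasp_force: 0.0
```

Request:
{"method": "play_rows", "body": {
  "dp": [
    [15.6, -34, 0],
    [15.6, -34, 0],
    [15.6, -34, 0],
    [15.6, -34, 0],
    [15.6, -34, 0],
    [15.6, -34, 0],
    [15.6, -34, 0],
    [15.6, -34, 0]
  ],
  "yaw": [-2.2, -2.2, -2.2, -2.2, -2.2, -2.2, -2.2, -2.2]
}}

```text
t: 2.18
ee_pos: [506.6, 24.1, 222.9]
orientation: [1.56, 2.727, 0.001]
ft_force: [0.7, 0.1, -0.1]
width: 0.4
grasp_force: 0.0
```

Request:
{"method": "play_rows", "body": {
  "dp": [
    [15.6, -34, 0],
    [15.6, -35, 0],
    [0, 0, 0],
    [0, 0, 0]
  ],
  "yaw": [-2.2, -2, 0, 0]
}}

```text
t: 2.52
ee_pos: [537.7, -44.7, 222.6]
orientation: [1.66, 2.667, 0.0]
ft_force: [0.4, 1.0, -0.0]
width: 0.6
grasp_force: 0.0
```

```bash
python3 - <<'E'
from fit import *
p=shot('wrist'); save(p,'wrist.png',s=1.25)
o=ctrl.get_obs();print(R.from_rotvec(o['orientation']).as_matrix().round(3),o['width'],o['t'],o['ee_pos'])
print(p['Tw'].round(2))
E
```

```text
[[-0.443  0.897 -0.001]
 [ 0.897  0.443  0.   ]
 [ 0.001 -0.    -1.   ]] 0.592810296072984 2.5667 [536.97874325 -43.46957196 222.4498636 ]
[[ 9.0000e-01 -4.2000e-01 -1.4000e-01  5.0076e+02]
 [ 4.4000e-01  8.6000e-01  2.7000e-01  3.0550e+01]
 [ 0.0000e+00 -3.0000e-01  9.5000e-01  3.8377e+02]
 [ 0.0000e+00  0.0000e+00  0.0000e+00  1.0000e+00]]
```

View pics/wrist.png

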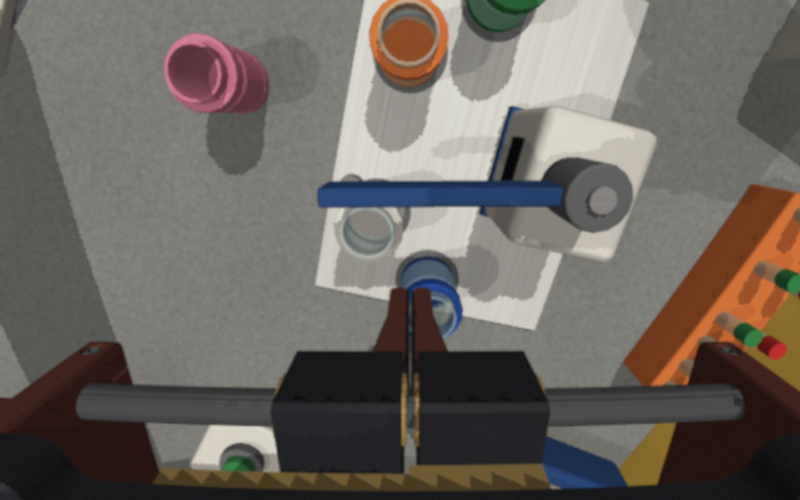

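The wrist view shows the bar level across at row 195. The fingers are on its near side, above the gap, with the orange mouth at (410,36) and the hub at (602,200). I'll descend next and cross-check the geometry from this view.

Request:
{"method": "play_rows", "body": {
  "dp": [
    [0, 0, -28],
    [0, 0, -28],
    [0, 0, -29],
    [0, 0, 0]
  ],
  "yaw": [0, 0, 0, 0]
}}

```text
t: 2.9
ee_pos: [533.1, -41.2, 133.3]
orientation: [-1.649, -2.665, 0.006]
ft_force: [-1.5, 0.0, -0.4]
width: 0.9
grasp_force: 0.0
```

```bash
cat > plan.py <<'E'
from h import *
P=np.array([616.7,42.4]); 
def tcp(th,off=16,r=110):
    a=np.radians(th);return P+r*np.array([np.cos(a),np.sin(a)])+off*np.array([-np.sin(a),np.cos(a)])
E
python3 - <<'E'
from plan import *
p=shot('wrist')
o=ctrl.get_obs();print(o['ee_pos'],o['ft_force'],o['t'])
# geometry in close view
m=models.landmark_of(p,'outlet')[:1];print(m)
ths=np.r_[206.5,np.arange(203.5,167,-3),168]
q=np.array([tcp(t) for t in ths]);print(np.r_[[q[0]-o['ee_pos'][:2]],np.diff(q,axis=0)].round(1).tolist(),np.diff(ths), q[-1])
for uv,z in [((410,36),91),((602,200),172)]: print(atz(p,np.array([uv])/1.25,z+0))
E
```

```text
[534.57844552 -41.44088999 135.65602961] [ 0.05704357 -0.233936    0.90789371] 2.95
[{'location': [267.1, 171.5], 'conf': 0.74}]
[[-9.2, 20.4], [-3.2, 4.9], [-2.9, 5.0], [-2.7, 5.2], [-2.4, 5.3], [-2.1, 5.4], [-1.8, 5.5], [-1.5, 5.6], [-1.2, 5.7], [-0.9, 5.7], [-0.6, 5.8], [-0.3, 5.8], [-0.0, 5.8], [0.3, 5.8], [-0.1, -1.0]] [-3.  -3.  -3.  -3.  -3.  -3.  -3.  -3.  -3.  -3.  -3.  -3.  -3.   0.5] [505.77717687  49.61992438]
[[477.84027829  70.45787224  91.        ]]
[[563.31147301  40.7289705  172.        ]]
```

Request:
{"method": "play_rows", "body": {
  "dp": [
    [-5, 10, 0],
    [-5, 10.5, 0],
    [-3.2, 4.9, 0],
    [-2.9, 5, 0],
    [-2.7, 5.2, 0],
    [-2.4, 5.3, 0],
    [-2.1, 5.4, 0],
    [-1.8, 5.5, 0]
  ],
  "yaw": [0, 0, -3, -3, -3, -3, -3, -3]
}}

```text
t: 3.67
ee_pos: [512.6, 9.8, 139.4]
orientation: [2.054, 2.374, 0.003]
ft_force: [1.2, -2.4, -1.2]
width: 0.6
grasp_force: 1.1
```

Request:
{"method": "play_rows", "body": {
  "dp": [
    [-1.5, 5.6, 0],
    [-1.2, 5.7, 0],
    [-0.9, 5.7, 0],
    [-0.6, 5.8, 0],
    [-0.3, 5.8, 0],
    [0, 5.8, 0],
    [0, 0, 0],
    [0, 0, 0]
  ],
  "yaw": [-3, -3, -3, -3, -3, -3, 0, 0]
}}

```text
t: 4.33
ee_pos: [507.7, 44.1, 138.9]
orientation: [2.396, 2.03, 0.002]
ft_force: [0.1, 0.8, -0.3]
width: 0.3
grasp_force: 0.0
```

```bash
cat > chk.py <<'E'
from plan import *
from fit import blob
o=ctrl.get_obs();print(o['ee_pos'].round(1) if hasattr(o['ee_pos'],'round') else o['ee_pos'],np.round(o['ft_force'],1),o['t'])
e=np.array(o['ee_pos'])[:2]-P; r=np.hypot(*e); print('theta est', np.degrees(np.arctan2(e[1],e[0]))%360-np.degrees(np.arcsin(16/r)))
p=shot('top')
b=blob(p,(305,185),108,34,120,60); w=atdepth(p,b);k=(w[:,2]>152)&(w[:,2]<175); w=w[k][:,:2]
l=cv2.fitLine(w.astype(np.float32),cv2.DIST_HUBER,0,.01,.01).ravel()
d=w.mean(0)-P
print('bar n',len(w),'line ang',np.degrees(np.arctan2(l[1],l[0]))%180,'mean ang',np.degrees(np.arctan2(d[1],d[0]))%360, np.hypot(*d))
E
python3 - <<'E'
import chk
from chk import *
save(p,'top2.png',(240,120,400,280),3.7)
q=shot('wrist'); save(q,'wrist2.png',s=1.25)
E
```

```text
[507.7  44.1 138.9] [ 0.1  0.8 -0.3] 4.3333
theta est 170.66555610986705Traceback (most recent call last):
  File "<stdin>", line 1, in <module>
  File "chk.py", line 6, in <module>
    b=blob(p,(305,185),108,34,120,60); w=atdepth(p,b);k=(w[:,2]>152)&(w[:,2]<175); w=w[k][:,:2]
                                         ~~~~~~~^^^^^
  File "h.py", line 21, in atdepth
    return (ray(p,uv)*z[:,None])@p['Tw'][:3,:3].T+p['Tw'][:3,3]
            ~~~^^^^^^
  File "h.py", line 12, in ray
    q=cv2.undistortPoints(np.array(uv,float).reshape(-1,1,2),K,np.array(p['dist_coeffs'],float)).reshape(-1,2)
      ~~~~~~~~~~~~~~~~~~~^^^^^^^^^^^^^^^^^^^^^^^^^^^^^^^^^^^^^^^^^^^^^^^^^^^^^^^^^^^^^^^^^^^^^^^
cv2.error: OpenCV(4.12.0) /io/opencv/modules/calib3d/src/undistort.dispatch.cpp:347: error: (-215:Assertion failed) CV_IS_MAT(_src) && CV_IS_MAT(_dst) && (_src->rows == 1 || _src->cols == 1) && (_dst->rows == 1 || _dst->cols == 1) && _src->cols + _src->rows - 1 == _dst->rows + _dst->cols - 1 && (CV_MAT_TYPE(_src->type) == CV_32FC2 || CV_MAT_TYPE(_src->type) == CV_64FC2) && (CV_MAT_TYPE(_dst->type) == CV_32FC2 || CV_MAT_TYPE(_dst->type) == CV_64FC2) in function 'cvUndistortPointsInternal'
```

The overhead camera is blocked by the robot arm, so I'll use the wrist camera.

```bash
cat > chk.py <<'E'
from plan import *
from fit import blob
o=ctrl.get_obs();print(np.round(o['ee_pos'],1),np.round(o['ft_force'],1),o['t'])
e=np.array(o['ee_pos'])[:2]-P; r=np.hypot(*e); print('theta est', np.degrees(np.arctan2(e[1],e[0]))%360-np.degrees(np.arcsin(16/r)))
q=shot('wrist')
def ang(q):
    b=blob(q,(320,200),108,400,120,40); w=atdepth(q,b)
    k=(w[:,2]>153)&(w[:,2]<172)&(np.hypot(*(w[:,:2]-P).T)<175); w=w[k][:,:2]
    l=cv2.fitLine(w.astype(np.float32),cv2.DIST_HUBER,0,.01,.01).ravel(); d=w.mean(0)-P
    t=np.array(l[2:]);n=np.array([-l[1],l[0]])
    print('bar n',len(w),'line ang',np.degrees(np.arctan2(l[1],l[0]))%180,'mean ang',np.degrees(np.arctan2(d[1],d[0]))%360,'pivot dist to line',(P-t)@n)
E
python3 - <<'E'
from chk import *
ang(q); save(q,'wrist2.png',s=1.25)
E
```

```text
[507.7  43.8 138.7] [-0.6 -1.2 -0.2] 4.3833
theta est 170.82045426852847
bar n 7217 line ang 169.10687 mean ang 167.89768072417382 pivot dist to line -2.38302315495584
```

View pics/wrist2.png

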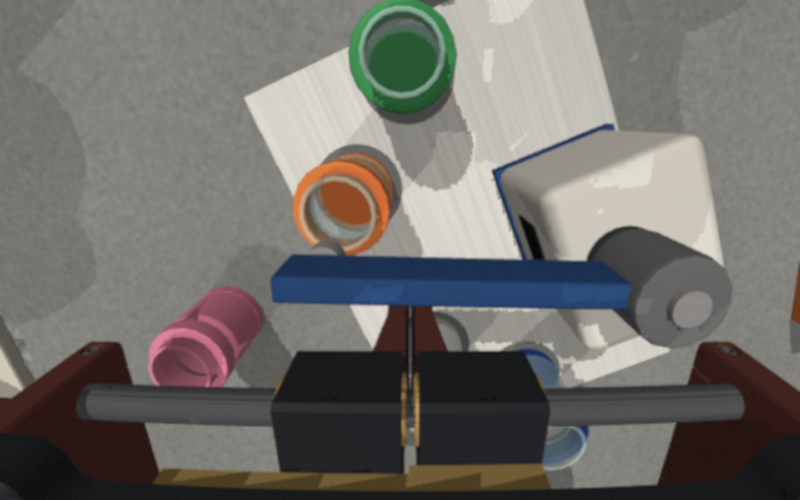

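```bash
cat > rel.py <<'E'
from chk import *
def rel(q,mouth,hub):
    m=atz(q,np.array([mouth]),91)[0,:2]; h=atz(q,np.array([hub]),172)[0,:2]; hd=atdepth(q,[hub])[0]
    b=blob(q,(320,200),108,400,100,30); w=atdepth(q,b); 
    w=w[(w[:,2]>130)&(w[:,2]<172)&(np.hypot(*(w[:,:2]-P).T)<175)]
    ztop=np.percentile(w[:,2],97); t=w[w[:,2]>159.5][:,:2]
    l=cv2.fitLine(t.astype(np.float32),cv2.DIST_L2,0,.01,.01).ravel(); n=np.array([-l[1],l[0]])
    wd=(t-l[2:])@n; a=np.degrees(np.arctan2(l[1],l[0]))%180
    d=m-h
    print('mouth',m,'hub',h,hd,'ztop',ztop,'width',np.percentile(wd,[1,99]),'bar ang',a,'mouth ang',np.degrees(np.arctan2(d[1],d[0]))%360,np.hypot(*d),'mouth off line',(m-l[2:])@n,'hub off line',(h-l[2:])@n,'P off',(P-l[2:])@n)
E
python3 - <<'E'
from rel import *
rel(q,(340.5/1.25,215/1.25),(691/1.25,309/1.25))
E
```

```text
[507.6  43.5 138.4] [-0.3  0.5 -0.5] 4.4333
theta est 170.97062834990737
mouth [475.59858237  84.20803765] hub [616.70327755  42.5805394 ] [617.0155173   42.30719648 171.58282111] ztop 161.9588165979469 width [-5.73304974  5.23548182] bar ang 169.12613 mouth ang 163.56333818849734 147.1169045752842 mouth off line 13.547438758067662 hub off line -0.7135661785697849 P off -0.8914822634521364
```

Request:
{"method": "play_rows", "body": {
  "dp": [
    [0, 3.8, 0],
    [0.2, 3.7, 0],
    [0.2, 2.2, 0],
    [0, 0, 0],
    [0, 0, 0]
  ],
  "yaw": [-2, -2, -1, 0, 0]
}}

```text
t: 4.9
ee_pos: [508.0, 52.9, 137.7]
orientation: [-2.485, -1.922, -0.0]
ft_force: [0.1, -0.5, 0.3]
width: 0.2
grasp_force: 0.0
```

```bash
python3 - <<'E'
from rel import *
save(q,'wrist3.png',s=1.25)
rel(q,(340.5/1.25,215/1.25),(691/1.25,309/1.25))
E
```

```text
[508.   52.9 137.7] [ 0.1 -0.5  0.3] 4.9
theta est 166.06127749560565
mouth [479.71216433  96.40126443] hub [615.93794366  42.99339417] [615.8770034   43.0571192  172.08881688] ztop 161.99966176466734 width [-5.84606619  5.24852703] bar ang 165.07245 mouth ang 158.59213563087854 146.32109744090113 mouth off line 15.881485055636633 hub off line -0.632580959700249 P off -1.0096456937506346
```

View pics/wrist3.png

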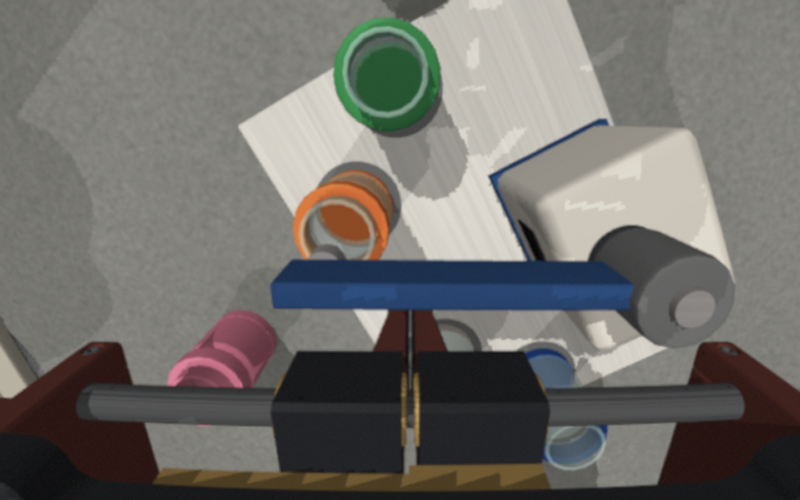

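Request:
{"method": "play_rows", "body": {
  "dp": [
    [0.1, 1, 0],
    [0.1, 1, 0],
    [0, 0, 0],
    [0, 0, 0]
  ],
  "yaw": [-0.5, -0.5, 0, 0]
}}

```text
t: 5.28
ee_pos: [508.1, 54.8, 137.6]
orientation: [-2.503, -1.899, 0.0]
ft_force: [-0.4, -3.2, -0.4]
width: 0.1
grasp_force: 1.0
```

```bash
python3 - <<'E'
from rel import *
rel(q,(338/1.25,235/1.25),(693/1.25,309/1.25))
E
```

```text
[508.1  54.8 137.6] [-0.4 -3.2 -0.4] 5.2833
theta est 165.0816886352476
mouth [475.60702783  88.20040956] hub [616.63292496  42.71291199] [617.39860082  41.88714033 170.87221948] ztop 161.9571118555744 width [-5.81171923  5.28817892] bar ang 164.09462 mouth ang 162.12304300637047 148.18034990651927 mouth off line 4.508958104698323 hub off line -0.5889932735722958 P off -0.871543722031479
```

Request:
{"method": "play_rows", "body": {
  "dp": [
    [-3, -10, 0],
    [-5, -18, 0],
    [-1, -15, 25],
    [0, -15, 30],
    [0, -30, 20],
    [0, -38, 0],
    [0, -38, 0],
    [0, 0, 0]
  ],
  "yaw": [0, 0, 5, 5, 5, 5, 5, 0]
}}

```text
t: 6.0
ee_pos: [499.4, -114.5, 213.5]
orientation: [2.028, 2.395, 0.0]
ft_force: [0.3, 0.5, -0.0]
width: 0.3
grasp_force: 0.0
```

```bash
python3 - <<'E'
from rel import *
save(q,'wrist4.png',s=1.25); ang(q)
p=shot('top'); a=p['pixels'][120:260,240:400]; b=q['pixels']
cv2.imwrite('pics/both.png',np.hstack([cv2.resize(a,(457,400),interpolation=cv2.INTER_CUBIC),b[:, 100:440]])[...,::-1])
E
```

```text
[ 499.4 -114.5  213.5] [ 0.3  0.5 -0. ] 6.0
theta est 228.5325652283964
bar n 372 line ang 170.11653 mean ang 173.93270506044178 pivot dist to line 2.25042472833921
```

View pics/both.png

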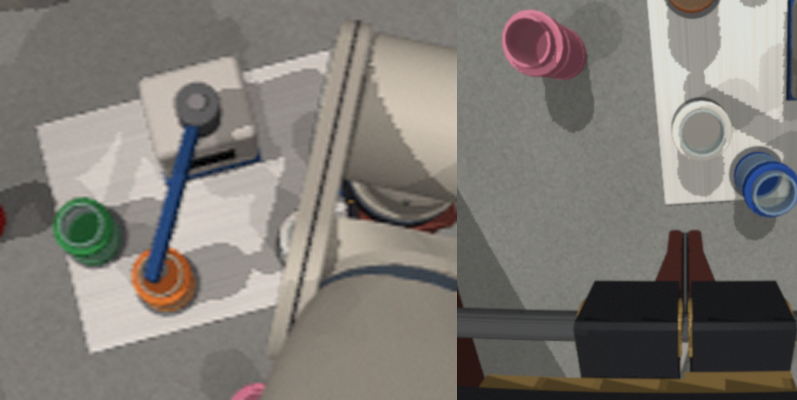

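```bash
python3 - <<'E'
from plan import *
from fit import blob
p=shot('top')
b=blob(p,(300,190),108,40); w=atdepth(p,b); w=w[(w[:,2]>150)&(w[:,2]<175)&(np.hypot(*(w[:,:2]-P).T)<172)][:,:2]
l=cv2.fitLine(w.astype(np.float32),cv2.DIST_HUBER,0,.01,.01).ravel();n=np.array([-l[1],l[0]])
print(len(w),np.degrees(np.arctan2(l[1],l[0]))%180,(P-l[2:])@n,[(np.array(m)-l[2:])@n for m in ([473,83.5],[475.6,84.2])])
# tip and collar in same view (pixel): tip end (153,281), rim ring centre (165,276) in 2.857x view
print(atz(p,[[153/2.857+240,279/2.857+120]],162), atz(p,[[164.5/2.857+240,276/2.857+120]],91))
for x in models.landmark_of(p,'outlet')[:2]: print(x,atz(p,x['location'],106))
E
```

```text
248 164.18776 0.4278645568270001 [np.float64(0.8164372944015668), np.float64(2.198411991514611)]
[[458.61151132  83.30451787 162.        ]] [[470.36897572  79.76983801  91.        ]]
{'location': [296.1, 215.3], 'conf': 0.67} [[472.03354765  82.29595574 106.        ]]
```

The arm is on the orange mouth: bar angle 164.2° against 163.6–164.1° for the mouth, within about 1–2 mm. Now the button.

Request:
{"method": "play_rows", "body": {
  "dp": [
    [-1, -35, 0],
    [-1, -35, 0],
    [-1, -35, 0],
    [-1, -35, 0],
    [-1, -35, 0],
    [-1, -35, 0],
    [-1, -35, 0],
    [-1, -38, 0]
  ],
  "yaw": [0, 0, 0, 0, 0, 0, 0, 0]
}}

```text
t: 6.87
ee_pos: [491.6, -391.7, 212.3]
orientation: [-2.03, -2.396, -0.001]
ft_force: [-0.6, -0.2, -0.8]
width: 0.2
grasp_force: 0.0
```

Request:
{"method": "play_rows", "body": {
  "dp": [
    [0, 0, -35],
    [0, 0, -35],
    [0, 0, -35],
    [0, 0, -10],
    [0, 0, 0],
    [0, 0, 0]
  ],
  "yaw": [0, 0, 0, 0, 0, 0]
}}

```text
t: 7.37
ee_pos: [492.0, -391.3, 98.1]
orientation: [-2.031, -2.396, -0.0]
ft_force: [0.7, 0.1, 0.4]
width: 0.3
grasp_force: 0.0
```

```bash
python3 - <<'E'
from plan import *
from fit import blob,mid
o=ctrl.get_obs();print(np.round(o['ee_pos'],1),o['t'])
q=shot('wrist');save(q,'btn.png')
print(models.landmark_of(q,'start_button_top')[:2])
b=blob(q,(320,250),70,400,90,30);w=atdepth(q,b);k=(np.abs(w[:,2]-57)<4)&(np.hypot(w[:,0]-490,w[:,1]+398)<40);w=w[k];print(len(w),w.min(0),w.max(0),w.mean(0))
E
```

```text
[ 492.  -391.3   98.1] 7.3667
[{'location': [320.5, 232.2], 'conf': 0.8}]
1006 [ 472.59555601 -414.60023202   53.03043552] [ 507.05738245 -382.11178817   58.46365463] [ 487.11481342 -393.66876891   55.94182463]
```

View pics/btn.png

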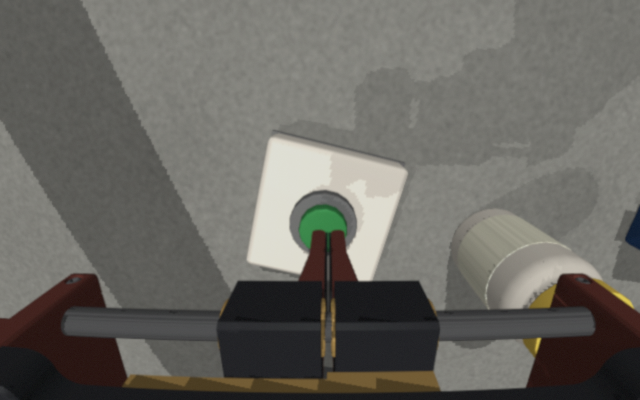

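The button is at (323,220), with the fingertips about 7 mm short of its centre. The jar at (530,260) is clear.

Request:
{"method": "play_rows", "body": {
  "dp": [
    [-1, -3.5, 0],
    [-1, -3.5, -10],
    [0, 0, -12],
    [0, 0, -10],
    [0, 0, -4],
    [0, 0, 0],
    [0, 0, 0]
  ],
  "yaw": [0, 0, 0, 0, 0, 0, 0]
}}

```text
t: 8.05
ee_pos: [488.9, -398.8, 60.9]
orientation: [-2.032, -2.394, 0.0]
ft_force: [-0.0, -0.9, -0.5]
width: 0.4
grasp_force: 0.0
```

Request:
{"method": "play_rows", "body": {
  "dp": [
    [0, 0, -2.5],
    [0, 0, -2.5],
    [0, 0, -2.5],
    [0, 0, -2],
    [0, 0, 0],
    [0, 0, 0]
  ],
  "yaw": [0, 0, 0, 0, 0, 0]
}}

```text
t: 8.55
ee_pos: [489.6, -399.4, 52.6]
orientation: [2.032, 2.395, 0.0]
ft_force: [0.5, 0.3, 3.5]
width: 0.4
grasp_force: 1.6
```

Request:
{"method": "play_rows", "body": {
  "dp": [
    [0, 0, -1],
    [0, 0, -1],
    [0, 0, -0.5],
    [0, 0, 0],
    [0, 0, 0]
  ],
  "yaw": [0, 0, 0, 0, 0]
}}

```text
t: 8.97
ee_pos: [489.6, -399.4, 51.2]
orientation: [2.032, 2.395, 0.0]
ft_force: [-1.8, 1.8, 14.1]
width: 0.7
grasp_force: 6.9
```

The force is up to 14 N at z = 51.2, so the button is fully down. Releasing it now.

Request:
{"method": "play_rows", "body": {
  "dp": [
    [0, 0, 3],
    [0, 0, 8],
    [0, 0, 30],
    [0, 0, 35],
    [0, 0, 35],
    [0, -20, 35],
    [0, -20, 0],
    [0, 0, 0]
  ],
  "yaw": [0, 0, 0, 0, 0, 0, 0, 0]
}}

```text
t: 9.63
ee_pos: [490.2, -442.7, 198.9]
orientation: [2.03, 2.39, -0.002]
ft_force: [0.1, -0.0, 1.0]
width: 0.5
grasp_force: 0.0
```

```bash
python3 - <<'E'
from plan import *
from fit import blob
p=shot('top');q=shot('wrist')
b=blob(p,(300,190),108,40); w=atdepth(p,b); w=w[(w[:,2]>150)&(w[:,2]<175)&(np.hypot(*(w[:,:2]-P).T)<172)][:,:2]
l=cv2.fitLine(w.astype(np.float32),cv2.DIST_HUBER,0,.01,.01).ravel();print(np.degrees(np.arctan2(l[1],l[0]))%180)
b=blob(q,(320,250),70,400,90,30);w=atdepth(q,b);w=w[np.hypot(w[:,0]-490,w[:,1]+398)<14];print('btn z',len(w),np.median(w[:,2]) if len(w) else 0)
s=shot('side');cv2.imwrite('pics/fin.png',np.vstack([cv2.resize(p['pixels'][100:280,220:520],(750,450)) ])[...,::-1])
E
```

```text
164.34561
btn z 642 56.30999515551653
```

View pics/fin.png

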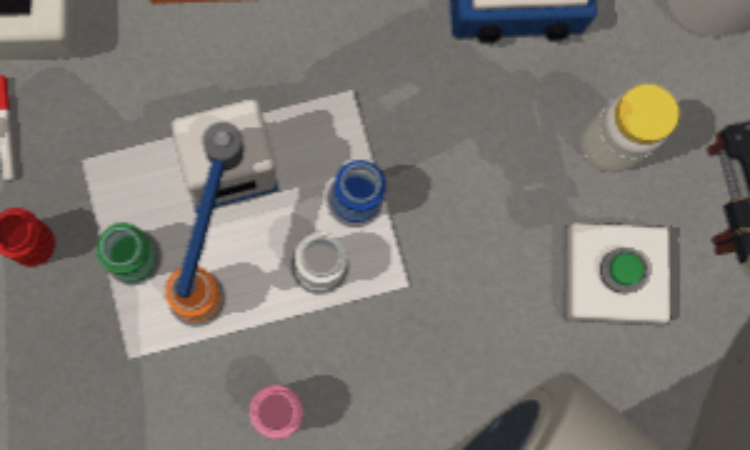

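The arm tip (185,290) is over the orange bottle (193,293), the button is back up at (627,267), and everything else is still standing. I'm handing it in.

```bash
python3 -c "
from workcell import ticket
print(ticket.close_job())"
```

```text
the job is handed in; nothing more can be done
None
```

The job is handed in: the swing arm's outlet sits within about 1–2 mm of the centre of the orange-collar bottle's mouth, the green button was pressed fully down and sprang back up, and no other object was touched.

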